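# Load the bench shaker and hold its run paddle level

## Robot

A 6-joint arm with a two-finger parallel gripper is mounted at the origin on a cart in front of the work surface, level with it; the furniture and walls round the work are solid. World frame = base frame: x ahead of the robot, y to its left, z up, the work surface at z = 0. Lengths are in m, angles in degrees, forces in N, time in s.
With the tool pointing down it reaches from about 0.3 to 0.825 m from the base axis. Payload 5.4 kg.
Tool frame: the origin (TCP) lies at the very end of the fingers, on their centre line; the grasp point (between the pads) lies 19 mm behind it; z points along the fingers, y is the line along which they close (so a half turn about z gives the same grasp; the last joint's range is limited). The gripper opens to 92 mm and grips with 3 to 60 N. Pads are 20 mm wide; open, the fingers measure 128 mm over their backs; the gripper's body (75 mm by 189 mm) begins 69 mm behind the grasp point.
Start: joints at [-78.214, 9.076, 91.501, -0, 79.423, -12.038], TCP at [0.232, -0.526, 0.215] pointing down, gripper open.
Joint ranges: [-166.64, 166.64], [-54.1, 131.32], [10.49, 154.53], [-73.88, 253.88], [9.74, 151.15], [-171.62, 171.62]. Speed limits (degrees/s): [147.25, 147.25, 180, 180, 180, 180].

## Interface

Orientations are given as [roll, pitch, yaw] about the fixed x, y, z axes, in that order (R = Rz(yaw) Ry(pitch) Rx(roll)).
In Python, from plant import r gives the robot as it stands. The module is installed in compiled form; this text tells all that it offers.
- The arm moves only by the tool move_arm, never from a script. Its argument "targets" is a list of rows, each an object of numbers: "gripper": the opening, from 0 (shut) to 1 (fully open); "x", "y", "z": the shift along the tool's x, y, z in mm; "twist": the turn about the tool's z in degrees. In form: [{"gripper": .., "x": .., "y": .., "z": .., "twist": ..}, ...]. A call has 1 to 5 rows; each row shifts and turns the commanded pose from where the row before left it, along the tool's axes as they then stand; what a row does not reach is not made up. A row lasts 1/10 s, in which the tool goes at most 50 mm and 8.59 degrees, less where a joint would pass 70% of its speed; a pose out of reach is approached as far as the arm can. A call is refused whole if a number of a shift passes 50 or a number of a turn 8.59, either way. A call with a gripper value outside its range is refused whole. The fingers move at their own pace and stop on an object; the grip force is fixed at half the most. Time passes only in rows, so rows that do not move let the fingers close. It gives the time, the measured TCP pose, the force, the opening and the grip force at its end, in the units of the state.
- r.observe(): the state, without advancing time (a new reading comes with each control period).
- r.read_camera(name): name is "scene" or "top"; returns a dict with "frame" (420x560x3 uint8, red, green, blue), "intrinsics" (3x3 intrinsics, pixels), "R" (3x3) and "t" (3): a world point X has camera coordinates R X + t. Camera axes: x right, y down, z forward; pixel columns grow to the right and rows downward; lengths in m; the calibration is good to about 2 mm. A picture is of the moment at which its call begins. There is no depth.
- r.hand_in(): hands the job in; it is judged then, once.
The state is a dict: "t": time; "joint_pos": joint angles; "joint_velocities": joint speeds; "joint_efforts": joint torques, N m; "tcp_pos": TCP position; "ee_rot": TCP orientation; "force": force on the tool from outside, world axes, zero at the start; "ft_torque": the same for the moment, N m; "opening": finger opening in m; "grasp_force": force on a finger pad.
Only numpy, scipy, OpenCV 4.12 (cv2) and the standard library are available. Lean on these libraries where they do the work, as an engineer would, in place of code of your own. Each camera call takes 0.05 s, during which the arm holds its last target. There are 200 camera calls.

## Task

Put the three capped sample vials upright into the shaker's three-cell carrier, one in each cell, and let go of them. Then, with the closed fingertips, press the spring-loaded hold-to-run paddle on its separate box down until the paddle is level - not right down to its stop, which trips the cut-out - and finish while still holding it level. Leave the other things on the table where they stand.

Things in the scene. Friction and masses are not known exactly. Their poses are not given: they have to be found in the camera images.
- vial_a: sample vial, white plastic bottle with a ribbed white screw cap, upright on the table; 28 mm diameter, 62 mm high, 20 to 42 g; origin at the centre of its underside, z up. The three vials are alike and any may go in any cell
- vial_b: sample vial, white plastic bottle with a ribbed white screw cap, upright on the table; 28 mm diameter, 62 mm high, 20 to 42 g; origin at the centre of its underside, z up. The three vials are alike and any may go in any cell
- vial_c: sample vial, white plastic bottle with a ribbed white screw cap, upright on the table; 28 mm diameter, 62 mm high, 20 to 42 g; origin at the centre of its underside, z up. The three vials are alike and any may go in any cell
- shaker: fixed bench shaker: low grey box 100 x 170 mm (x by y) bearing a white carrier of three open cells in a row along its y. Origin under its centre on the table, z up. Cells 38 x 38 mm, 42 mm apart centre to centre, walls 4 mm thick; cell floors 56 mm and wall tops 80 mm above the table. Shaker and paddle box stand either side of the vials, either way round, turned up to 0.25 rad
- cell_0 (a point): centre of the floor of the carrier's +y end (left as the robot sees it) cell, 56 mm above the table; axes as the shaker's
- cell_1 (a point): centre of the floor of the carrier's middle cell, 56 mm above the table; axes as the shaker's
- cell_2 (a point): centre of the floor of the carrier's -y end (right) cell, 56 mm above the table; axes as the shaker's
- station: fixed hold-to-run box, grey, 150 x 70 x 29 mm (x by y by z), with two cheeks at its far end carrying the paddle's hinge pin. Origin under its centre on the table, z up. The hinge lies along its y axis at x = +55 mm, z = 62 mm in its frame; the paddle reaches from there toward its -x end (toward the robot)
- paddle (a joint): angle of the paddle (rad): 0 = released, with its near end raised 0.40 rad above level; grows as the near end is pressed down; 0.40 = level; 0.70 = down on its stop. A spring returns it to 0: at the tread's centre it takes about 2 N to start, about 6 N at level and 9 N at the stop
- tread (a point): centre of the top of the rubber tread (50 x 40 mm) near the paddle's free end, where it is pressed, 100 mm from the hinge. The paddle is an aluminium plate 126 x 44 x 6 mm. Axes turn with it (x along it, away from the robot; z out of its top). Paddle level: this point is at x = -45, y = 0, z = 70 mm in the station's frame; released: x = -34, z = 108 mm
- petri: bystander: covered petri dish, 61 mm wide, 16 mm high; origin under its centre
- timer_box: bystander: small lab timer, 52 x 66 x 17 mm; origin under its centre
- bottle: bystander: cream bottle with cap, 57 mm wide, 137 mm high, larger than the vials; origin under its centre
- cup: bystander: empty small beaker, 54 mm wide, 52 mm high; origin under its centre
- pen: bystander: marker pen lying down, 18 x 132 x 19 mm; origin under its centre, long along its y
- tweezers: bystander: steel forceps lying flat, 15 x 132 x 9 mm; origin under its centre, long along its y
Things that resemble listed ones, but are neither listed nor needed, are in the scene too. Leave any green or turquoise look-alike of the vial_a alone.

How it is judged:
By the outcome, as a careful person would: the job done as asked, in the order asked, and still so for the second after the job is handed in, while the arm keeps its last pose, push and grip.
It also fails if it takes over 61 s, if anything falls off the work surface, if the arm or the gripper's body presses on something with over 40 N, if the wrist force passes 120 N, or if a joint passes its speed limit or range.

## Working session

There is one attempt and no reset: what is moved stays moved. The work goes in short steps, Python scripts to look and compute and a tool call to move; the robot and the scene stay as the last step left them, time stands still between calls to the robot, and variables do not carry over. Pictures are saved under pics/ and viewed, at most 10 in all, crops included, and the job is handed in when it is done.

Besides the shell and the picture viewer there is one more tool, called after "Emit:" in YAML: its name, and indented under it one key for each argument. move_arm: Moves the arm, as the interface text tells. Its arguments: {"type":"object","properties":{"targets":{"type":"array","items":{"type":"object","properties":{"gripper":{"type":"number"},"x":{"type":"number"},"y":{"type":"number"},"z":{"type":"number"},"twist":{"type":"number"}}}}},"required":["targets"]}

```bash
mkdir -p pics
python3 - <<'E'
from plant import r
import cv2,json
s=r.observe();print(s)
for n in("scene","top"):
    c=r.read_camera(n);cv2.imwrite(f"pics/{n}0.png",c["frame"][:,:,::-1]);print(n,c["intrinsics"],c["R"],c["t"])
E
```

```text
{'t': 0.0, 'joint_pos': array([-7.82149776e+01,  9.11294730e+00,  9.15693512e+01, -6.29588094e-04,
        7.94232153e+01, -1.20372069e+01]), 'joint_velocities': array([-0.0239    , -0.02701011, -0.07689886, -0.08321989, -0.06332947,
       -0.03207374]), 'joint_efforts': array([ 1.23828071e-03, -3.85568118e+01, -3.22108626e+01,  7.02406699e-02,
        3.77276866e-02, -1.18871594e-04]), 'tcp_pos': array([ 0.23209869, -0.5254095 ,  0.21364068]), 'ee_rot': array([-1.79896677e+02, -2.13994809e-02,  2.38223262e+01]), 'force': array([ 1.14658014, -0.87822091, -0.01152752]), 'ft_torque': array([ 0.01429074, -0.00617769,  0.05646945]), 'grasp_force': 0.0, 'opening': 0.0918928194441798}
scene [[428.45184586   0.         279.87178542]
 [  0.         428.45184586 209.14413355]
 [  0.           0.           1.        ]] [[-0.7776395  -0.62849639  0.01640409]
 [-0.40578046  0.48180137 -0.77666573]
 [ 0.4802281  -0.61062241 -0.62969933]] [0.30002781 0.34104043 0.92437582]
top [[477.79500031   0.         288.78279629]
 [  0.         477.79500031 215.87614637]
 [  0.           0.           1.        ]] [[-1.67270680e-02 -9.99855793e-01 -2.93238037e-03]
 [-9.91758188e-01  1.69640528e-02 -1.26995735e-01]
 [ 1.27027167e-01  7.83945942e-04 -9.91898928e-01]] [-0.12700039  0.51093523  1.24999196]
```

View pics/top0.png

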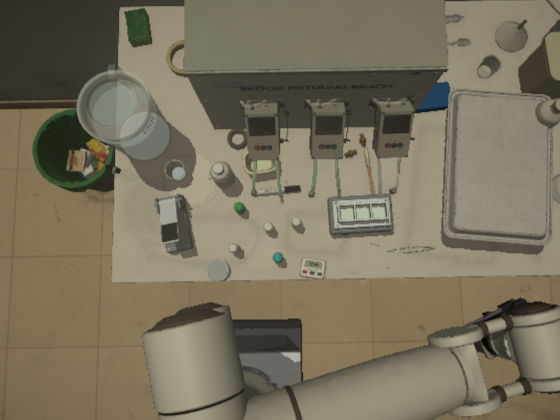

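View pics/scene0.png

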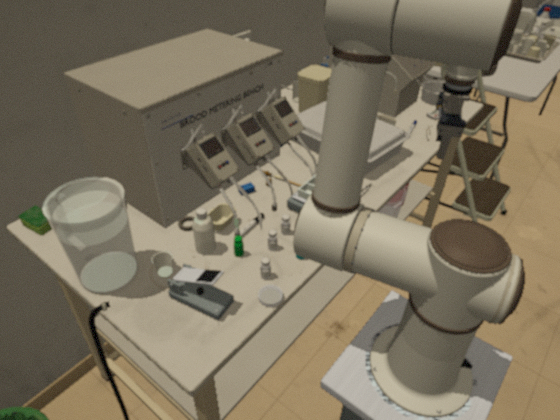

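The top view shows three white vials at (234,248), (268,228) and (296,222). The look-alikes are green at (239,208) and turquoise at (278,258), and the larger cream bottle is at (220,172). The shaker is at (360,213) and the paddle box at (173,222). I'll confirm these in an enlarged crop.

```bash
cat > h.py <<'E'
import numpy as np,cv2
from plant import r
def ray(c,u,v,z):
    R,t,K=c["R"],c["t"],c["intrinsics"]
    o=-R.T@t; d=R.T@np.linalg.solve(K,[u,v,1.]); return (o+d*(z-o[2])/d[2])
def proj(c,X):
    p=c["intrinsics"]@(c["R"]@np.array(X)+c["t"]); return p[:2]/p[2]
def crop(c,x,y,w,h,s,f):
    cv2.imwrite(f,cv2.resize(c["frame"][y:y+h,x:x+w,::-1],None,fx=s,fy=s,interpolation=cv2.INTER_CUBIC))
E
python3 - <<'E'
from h import *
c=r.read_camera("top");crop(c,145,150,260,140,3,"pics/c1.png")
print("cam",-c["R"].T@c["t"])
for u,v in((234,248),(268,228),(296,222)): print(ray(c,u,v,.062)*1000)
E
```

```text
cam [ 0.34581691 -0.13662953  1.30437987]
[423.16665743   8.17445818  62.        ]
[473.91304989 -80.80895171  62.        ]
[ 488.44373269 -154.26254095   62.        ]
```

View pics/c1.png

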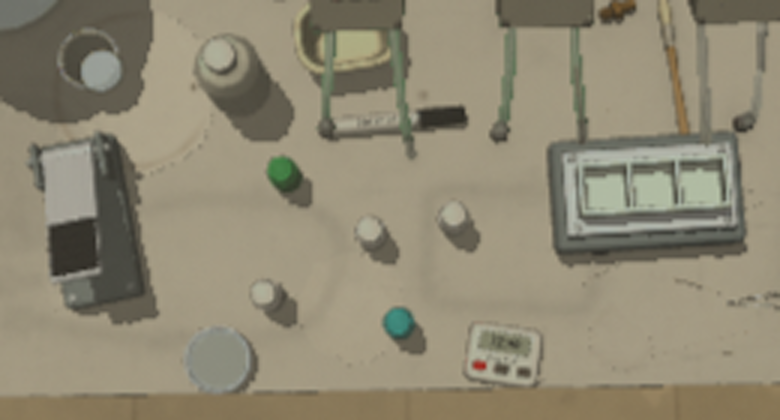

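The crop confirms the three white-capped vials at full-frame (268,227), (296,222) and (233,248). The green one at (239,208) and the turquoise one at (278,258) are the look-alikes. The cell openings are at (347,213), (363,212) and (379,212), and the tread is at about (170,232).

Run:
```python
from h import *
c=r.read_camera("top");f=c["frame"].astype(int)
sat=f.max(2)-f.min(2)
g=f.sum(2)//3
m=((f[:,:,0]-f[:,:,2]<22)&(g>95)).astype(np.uint8)
for u,v in((268,227),(296,222),(233,248)):
    w=m[v-9:v+12,u-9:u+11]; n,l,st,ce=cv2.connectedComponentsWithStats(w)
    i=1+np.argmax(st[1:,4]);x,y,ww,hh=st[i,:4];U=u-9+x+(ww-1)/2;V=v-9+y+(hh-1)/2
    print("vial",U,V,ww,hh,st[i,4],(ray(c,U,V,.033)*1000).round(1), (ray(c,u-9+ce[i][0],v-9+ce[i][1],.035)*1000).round(1))
# cells: greenish floors
gm=((f[:,:,1]-f[:,:,0]>2)&(g>120)).astype(np.uint8);gm[:, :320]=0;gm[:,410:]=0;gm[:190]=0;gm[240:]=0
n,l,st,ce=cv2.connectedComponentsWithStats(gm)
for i in range(1,n):
    if st[i,4]>30: print("cell",st[i],ce[i].round(1),(ray(c,*ce[i],.056)*1000).round(1))
# shaker box: dark grey outline
bm=((g>40)&(f[:,:,0]-f[:,:,2]<14)).astype(np.uint8);bm[:, :322]=0;bm[:,400:]=0;bm[:190]=0;bm[242:]=0
bm=cv2.morphologyEx(bm,cv2.MORPH_OPEN,np.ones((5,5)))
cs=max(cv2.findContours(bm,0,2)[0],key=cv2.contourArea);print("shaker",cv2.minAreaRect(cs))
# tread
t=((g<45)).astype(np.uint8);w=t[215:246,155:182];n,l,st,ce=cv2.connectedComponentsWithStats(w)
for i in range(1,n):
  if st[i,4]>30:
    p=ce[i]+[155,215];rr=cv2.minAreaRect(np.argwhere(l==i)[:,::-1].astype(np.float32));print("tread",st[i],p,rr,(ray(c,*p,.108)*1000).round(1))
# paddle silver
for y in range(195,255,3): print(y,' '.join('%3d'%v for v in g[y,152:198:2]))
```

```text
vial 268.5 228.0 8 9 18 [476.9 -80.8  33. ] [474.7 -82.4  35. ]
vial 294.5 224.5 6 4 15 [ 485.1 -150.5   33. ] [ 483.9 -150.    35. ]
vial 235.0 248.5 7 10 19 [423.6   8.9  33. ] [423.3   8.5  35. ]
cell [333 199  57  23 855] [360.6 210.6] [ 516.4 -325.2   56. ]
cell [334 212  18  16  71] [339.1 222. ] [ 487.2 -267.6   56. ]
shaker ((360.0870361328125, 214.18878173828125), (37.606781005859375, 63.0995979309082), 85.8150863647461)
195 139 140 140 140 140 140 143 144 134 142 147 128 115  80  77  96 147 156 156 157 156 156 157
198 139 135  92 132 121 118 103 106 125 129 143 154  99 101 123  62  66 147 155 156 156 156 157
201 139 131  99  89 160 163 168 161 164 162 160 158  84 104  59  58  56  89 148 157 157 157 156
204 139 121 106  85 159 158 160 160 160 158 157 158  87 106  71  54  56  81  88 141 147 145 146
207 139 139 112  70 151 158 160 160 160 159 157 158 100  75  81  55  61  77  89 110 144 155 145
210 140 138 122  80 146 159 160 160 160 159 158 158 103  68  68  64  64  62  91 122 144 149 148
213 138 138 140 106 148 159 159 160 160 160 158 158 113  69  69  69  82  55  85  90 148 14
[... 553 characters left out ...]
  70  71  66  67 109 148 148
234 142 143 145 145 138  63  49  51  50  49  49  48  50  71  69  70  70  69  68  57  89 148 148
237 146 145 145 146 145  69  50  51  51  49  49  49  48  82  72  71  71  71  71  59  84 135 150
240 144 144 144 144 148  79  50  49  50  75 127 135 142 112  70  70  72  72  72  64  77  90 150
243 139 141 140 141 145 152 134 123 106 103 100  97  71  71  71  71  69  71  72  67  63  89 149
246 142 143 145 145 147 151 147 100 108 108 108 109  79  70  71  70  70  71  78  68  58  87 136
249 146 146 146 148 148 152 152 119 140 116 108 108  82  68  67  64  60  66  70  80  86  90  90
252 142 142 145 146 147 148 149 138  91  70  71  71  81  83  90  90  90  90  90  90  89  90  90
```

Run:
```python
from h import *
c=r.read_camera("top");f=c["frame"].astype(float)
g=f.mean(2); q=f[:,:,2]/f[:,:,0]
for u,v in((268,227),(296,222),(233,248)):
    w=(q[v-10:v+13,u-10:u+13]>np.median(q[v-20:v+20,u-20:u+20])+.07)&(g[v-10:v+13,u-10:u+13]>70)
    n,l,st,ce=cv2.connectedComponentsWithStats(w.astype(np.uint8)); i=1+np.argmax(st[1:,4]);x,y,ww,hh,a=st[i]
    U=u-10+x+(ww-1)/2;V=v-10+y+(hh-1)/2
    print("vial",U,V,ww,hh,a,(ray(c,U,V,.033)*1000).round(1))
t=((g<58)).astype(np.uint8)[215:246,158:180];n,l,st,ce=cv2.connectedComponentsWithStats(t);i=1+np.argmax(st[1:,4])
rr=cv2.minAreaRect(np.argwhere(l==i)[:,::-1].astype(np.float32));p=np.array(rr[0])+[158,215]
print("tread",p,rr,(ray(c,*p,.108)*1000).round(1))
# paddle side edges -> yaw
s=((g>140)&(g<175)).astype(np.uint8)[203:221,156:178]
B=cv2.boxPoints(rr)+[158,215];W=[ray(c,*b,.108)[:2]*1000 for b in B];print(np.round(W))
for a,b in((0,1),(1,2)): d=W[b]-W[a];print(np.hypot(*d),np.degrees(np.arctan2(d[1],d[0])))
for y in range(194,238,2): print(y,' '.join('%3d'%v for v in g[y,328:396:2]))
```

```text
vial 265.5 225.0 4 5 10 [485.1 -72.9  33. ]
vial 294.0 219.5 3 2 4 [ 498.6 -149.4   33. ]
vial 231.0 246.5 3 4 6 [429.1  19.5  33. ]
tread [169.30769539 231.96154022] ((11.307695388793945, 16.96154022216797), (16.620655059814453, 14.760132789611816), 82.87498474121094) [463.4 165.5 108. ]
[[482. 187.]
 [486. 150.]
 [445. 144.]
 [441. 181.]]
37.09195877621329 -83.78583587287194
42.1585608071822 -172.18115492012979
194 148 148 147 147 146  91 104 148 147 147 148 149 149 148 148 147 148 147 133 128 120 115  97  93 114 107 107 107  95  94 106 111 115 134
196 148 147 131 129 118  85 101 120 116 119 110 106  95  99  98  97  96  98  99 102 101 101 101 101 102 103 103 106 103 102 103  92 140 141
198 109 100 102 103 102  95 102 102 104 105 105 104 105 106 104 104 104  92 106 102 116 129 134 150 150 149 118 152 148 142 127  88 144 145
200  78 103  98 110 115 130 144 153 153 150 152 152 156 161 164 173 173 173 173 173 173 172 172 173 172 173 172 172 134 122 148  89 146 147
202  82 103 131 149 136 171 174 174 174 173 173 174 174 174 157 166 147 170 173 173 176 175 165 170 163 173 173 153 142 167
[... 1696 characters left out ...]

228 150  80 102 110 117 108 106  90  81  73  70  65  67  67  93  92  92  86  91  92  92 101 103  93  91 103 102 100  99  97  95  95  84 139
230 149  80 102  96  93  93 101 106 106 106 106 105 104 102 100  98  97  96  94  91  90  88  85  82  79  75  68  64  63  61  59  64  75 147
232 145  74  93  92  92  89  87  84  82  80  74  69  66  65  64  61  63  62  63  60  59  62  69  73  73  73  76  77  78  80  79  84  84 134
234 147  99  66  65  69  70  75  60  49  51  75  81  83  83  87  87  86  87  86  86  86  85  85  86  86  86  85  85  85  84  84  85 118 143
236 149 149  88  89  89  88  87  85  85  87  86  87  89  87  87  87  87  87 119 129 130 129 130 130 129 143 149 148 130 144 149 149 148 148
```

Run:
```python
from h import *
c=r.read_camera("top");s=r.read_camera("scene")
A=cv2.resize(c["frame"][190:240,322:398,::-1],None,fx=5,fy=5,interpolation=2)
C=cv2.resize(c["frame"][210:260,225:301,::-1],None,fx=5,fy=5,interpolation=2)
B=cv2.resize(s["frame"][210:282,250:302,::-1],None,fx=7,fy=7,interpolation=2)
P=np.zeros((520,760,3),np.uint8);P[:250,:380]=A;P[260:510,:380]=C;P[:504,390:754]=B
cv2.imwrite("pics/c2.png",P)
print("z of box:",[(ray(c,360.1,214.2,z)*1000).round() for z in(0,.025,.05)],[(ray(c,363,214,z)*1000).round() for z in(.056,.08)])
```

```text
z of box: [array([ 514., -332.,    0.]), array([ 511., -328.,   25.]), array([ 508., -324.,   50.])] [array([ 507., -331.,   56.]), array([ 504., -327.,   80.])]
```

View pics/c2.png

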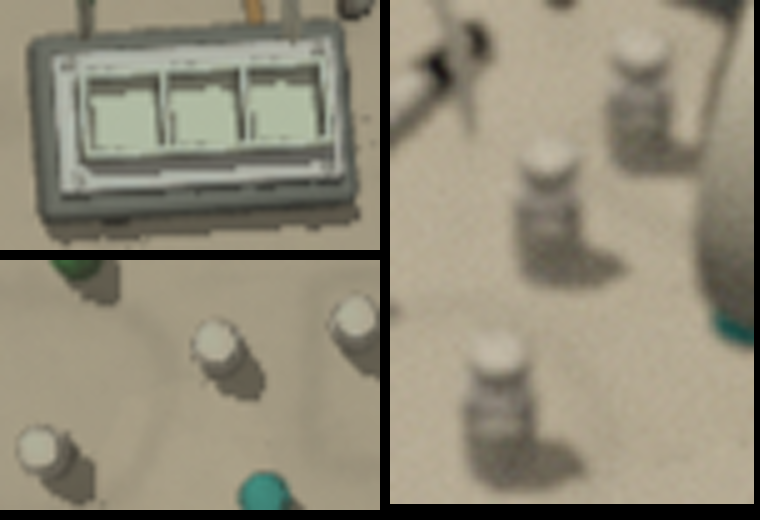

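Emit:
move_arm:
  targets:
    - {"gripper":0.65,"twist":-8.59}
    - {"gripper":0.65,"twist":-8.59}
    - {"gripper":0.65,"twist":-8.59}
    - {"gripper":0.65,"twist":-8.59}
    - {"gripper":0.65,"twist":-8.59}

```text
schema error: expected keys gripper, x, y, z, twist
```

Emit:
move_arm:
  targets:
    - {"gripper":0.65,"twist":-8.59}
    - {"gripper":0.65,"twist":-8.59}
    - {"gripper":0.65,"twist":-8.59}
    - {"gripper":0.65,"twist":-1.8}
    - {"gripper":0.65}

```text
schema error: expected keys gripper, x, y, z, twist
```

The crop shows cap centres in the top view at (267.6,226.3), (295.6,221.1) and (232.6,247.3). In the scene view they are at (272.2,232.1), (285.2,216.6) and (265,259.8). The wall-top corners of the cell grid are at top-view crop (82,72), (322,63), (332,145) and (88,158).

Run:
```python
from h import *
c=r.read_camera("top");s=r.read_camera("scene")
P=[k["intrinsics"]@np.c_[k["R"],k["t"]] for k in(c,s)]
for n,a,b in(("a",(267.6,226.3),(272.2,232.1)),("b",(295.6,221.1),(285.2,216.6)),("c",(232.6,247.3),(265,259.8))):
    X=cv2.triangulatePoints(*P,np.array(a,float),np.array(b,float)).ravel();print(n,(X[:3]/X[3]*1000).round(),(ray(c,*a,.062)*1000).round(1))
pt=lambda u,v:(322+u/5-.4,190+v/5-.4)
for z,q in((.08,((82,72),(322,63),(332,145),(88,158))),(.05,((30,38),(335,20),(357,200),(45,222)))):
    W=np.array([ray(c,*pt(*k),z)[:2]*1000 for k in q]);d=W-np.roll(W,-1,0)
    print(W.round(),"centre",W.mean(0).round(1),"len",np.hypot(*d.T).round(1),"yaw",np.degrees(np.arctan2(d[:,1],d[:,0])).round(1))
```

```text
a [479. -80.  59.] [478.4 -79.8  62. ]
b [ 491. -153.   60.] [ 490.8 -153.3   62. ]
c [425.  12.  59.] [425.   11.8  62. ]
[[ 531. -264.]
 [ 534. -388.]
 [ 491. -391.]
 [ 487. -265.]] centre [ 510.8 -327.2] len [124.5  43.  126.1  44.9] yaw [  91.2    4.4  -87.9 -177.8]
[[ 555. -240.]
 [ 562. -402.]
 [ 465. -410.]
 [ 456. -245.]] centre [ 509.5 -324.1] len [162.7  96.7 164.9  98.4] yaw [  92.4    4.4  -86.9 -176.9]
```

Emit:
move_arm:
  targets:
    - {"gripper":0.65,"x":0,"y":0,"z":0,"twist":-8.59}
    - {"gripper":0.65,"x":0,"y":0,"z":0,"twist":-8.59}
    - {"gripper":0.65,"x":0,"y":0,"z":0,"twist":-8.59}
    - {"gripper":0.65,"x":0,"y":0,"z":0,"twist":-8.59}
    - {"gripper":0.65,"x":0,"y":0,"z":0,"twist":-8.59}

```text
t: 0.95
tcp_pos: [0.2322, -0.526, 0.2146]
ee_rot: [180.0, 0.0, 67.1]
force: [-0.2, 0.7, -0.1]
opening: 0.06
grasp_force: 0.0
```

Emit:
move_arm:
  targets:
    - {"gripper":0.65,"x":0,"y":0,"z":0,"twist":-8.59}
    - {"gripper":0.65,"x":0,"y":0,"z":0,"twist":-8.59}
    - {"gripper":0.65,"x":0,"y":0,"z":0,"twist":-8.59}
    - {"gripper":0.65,"x":0,"y":0,"z":0,"twist":0}
    - {"gripper":0.65,"x":0,"y":0,"z":0,"twist":0}

```text
t: 1.45
tcp_pos: [0.2322, -0.526, 0.2146]
ee_rot: [180.0, 0.0, 92.3]
force: [0.3, -0.2, 0.7]
opening: 0.0593
grasp_force: 0.0
```

Emit:
move_arm:
  targets:
    - {"gripper":0.65,"x":36,"y":27.5,"z":0,"twist":0}
    - {"gripper":0.65,"x":36,"y":27.5,"z":0,"twist":0}
    - {"gripper":0.65,"x":36,"y":27.5,"z":0,"twist":0}
    - {"gripper":0.65,"x":36,"y":27.5,"z":0,"twist":0}
    - {"gripper":0.65,"x":36,"y":27.5,"z":0,"twist":0}

```text
t: 1.95
tcp_pos: [0.3624, -0.3386, 0.2148]
ee_rot: [180.0, 0.0, 92.3]
force: [1.6, -0.8, -0.6]
opening: 0.0598
grasp_force: 0.0
```

Emit:
move_arm:
  targets:
    - {"gripper":0.65,"x":36,"y":27.5,"z":0,"twist":0}
    - {"gripper":0.65,"x":36,"y":27.5,"z":0,"twist":0}
    - {"gripper":0.65,"x":36,"y":27.5,"z":0,"twist":0}
    - {"gripper":0.65,"x":36,"y":27.5,"z":0,"twist":0}
    - {"gripper":0.65,"x":0,"y":0,"z":0,"twist":0}

```text
t: 2.45
tcp_pos: [0.4671, -0.1872, 0.2147]
ee_rot: [179.9, -0.1, 92.7]
force: [-0.3, -0.3, 0.1]
opening: 0.0601
grasp_force: 0.0
```

Emit:
move_arm:
  targets:
    - {"gripper":0.65,"x":33,"y":25.5,"z":0,"twist":0}
    - {"gripper":0.65,"x":0,"y":0,"z":40,"twist":0}
    - {"gripper":0.65,"x":0,"y":0,"z":40,"twist":0}
    - {"gripper":0.65,"x":0,"y":0,"z":30,"twist":0}
    - {"gripper":0.65,"x":0,"y":0,"z":0,"twist":0}

```text
t: 2.95
tcp_pos: [0.4855, -0.156, 0.1002]
ee_rot: [-179.5, -0.3, 92.4]
force: [-0.6, 0.1, -0.2]
opening: 0.0598
grasp_force: 0.0
```

Emit:
move_arm:
  targets:
    - {"gripper":0.65,"x":2.5,"y":5.5,"z":0,"twist":0}
    - {"gripper":0.65,"x":0,"y":0,"z":35,"twist":0}
    - {"gripper":0.65,"x":0,"y":0,"z":33,"twist":0}
    - {"gripper":0.65,"x":0,"y":0,"z":0,"twist":0}
    - {"gripper":0.65,"x":0,"y":0,"z":0,"twist":0}

```text
t: 3.45
tcp_pos: [0.4959, -0.1554, 0.0387]
ee_rot: [179.9, 0.1, 92.5]
force: [0.0, -0.5, 0.8]
opening: 0.0601
grasp_force: 0.0
```

Emit:
move_arm:
  targets:
    - {"gripper":0,"x":0,"y":0,"z":0,"twist":0}
    - {"gripper":0,"x":0,"y":0,"z":0,"twist":0}
    - {"gripper":0,"x":0,"y":0,"z":0,"twist":0}
    - {"gripper":0,"x":0,"y":0,"z":0,"twist":0}
    - {"gripper":0,"x":0,"y":0,"z":0,"twist":0}

```text
t: 3.95
tcp_pos: [0.4948, -0.1547, 0.0371]
ee_rot: [180.0, 0.0, 92.5]
force: [-1.1, -0.7, 2.5]
opening: 0.0269
grasp_force: 29.7
```

Emit:
move_arm:
  targets:
    - {"gripper":0,"x":0,"y":0,"z":-40,"twist":0}
    - {"gripper":0,"x":0,"y":0,"z":-40,"twist":0}
    - {"gripper":0,"x":0,"y":0,"z":-40,"twist":0}
    - {"gripper":0,"x":-43,"y":1.5,"z":0,"twist":0}
    - {"gripper":0,"x":-43,"y":1.5,"z":0,"twist":0}

```text
t: 4.45
tcp_pos: [0.5025, -0.2413, 0.1588]
ee_rot: [179.8, 0.2, 92.7]
force: [0.1, 0.3, -0.8]
opening: 0.0272
grasp_force: 29.7
```

Emit:
move_arm:
  targets:
    - {"gripper":0,"x":-43,"y":1.5,"z":0,"twist":0}
    - {"gripper":0,"x":-43,"y":1.5,"z":0,"twist":0}
    - {"gripper":0,"x":-43,"y":2,"z":0,"twist":0}
    - {"gripper":0,"x":0,"y":0,"z":0,"twist":0}
    - {"gripper":0,"x":0,"y":0,"z":0,"twist":0}

```text
t: 4.95
tcp_pos: [0.5116, -0.3693, 0.156]
ee_rot: [-180.0, -0.1, 92.5]
force: [-1.3, -0.0, -0.7]
opening: 0.027
grasp_force: 29.7
```

Emit:
move_arm:
  targets:
    - {"gripper":0,"x":0,"y":0.5,"z":30,"twist":0}
    - {"gripper":0,"x":0,"y":0,"z":13,"twist":0}
    - {"gripper":0,"x":0,"y":0,"z":8,"twist":0}
    - {"gripper":0,"x":0,"y":0,"z":0,"twist":0}

```text
t: 5.35
tcp_pos: [0.512, -0.3674, 0.1043]
ee_rot: [-179.9, -0.1, 92.6]
force: [0.8, -0.7, 0.6]
opening: 0.0268
grasp_force: 29.7
```

Run:
```python
from h import *
s=r.observe();print(s["tcp_pos"],s["force"])
c=r.read_camera("top");k=r.read_camera("scene")
A=cv2.resize(c["frame"][180:250,310:410,::-1],None,fx=4,fy=4,interpolation=2)
u,v=proj(k,(.51,-.327,.08)).astype(int);print(u,v)
B=cv2.resize(k["frame"][max(0,v-40):v+40,u-45:u+45,::-1],None,fx=4,fy=4,interpolation=2)
P=np.zeros((340,780,3),np.uint8);P[:280,:400]=A;P[:B.shape[0],410:410+B.shape[1]]=B;cv2.imwrite("pics/c3.png",P)
```

```text
[ 0.51199923 -0.36737762  0.10433377] [ 0.76807487 -0.69250779  0.58330006]
315 181
```

View pics/c3.png

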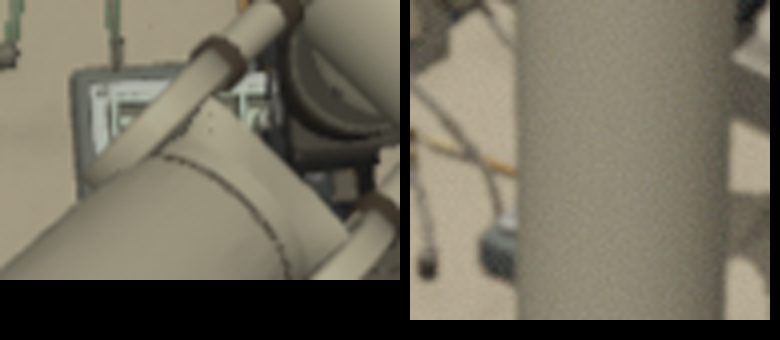

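The arm hides the shaker in both views. The vial's bottom is 13 mm below the wall tops with no contact force, so it is inside the cell.

Emit:
move_arm:
  targets:
    - {"gripper":0,"x":0,"y":0,"z":7,"twist":0}
    - {"gripper":0,"x":0,"y":0,"z":3,"twist":0}
    - {"gripper":0,"x":0,"y":0,"z":0,"twist":0}
    - {"gripper":0.6,"x":0,"y":0,"z":0,"twist":0}
    - {"gripper":0.6,"x":0,"y":0,"z":0,"twist":0}

```text
t: 5.95
tcp_pos: [0.5127, -0.3691, 0.0959]
ee_rot: [180.0, 0.0, 92.5]
force: [-0.8, -0.6, 0.2]
opening: 0.0408
grasp_force: 0.0
```

Emit:
move_arm:
  targets:
    - {"gripper":0.6,"x":0,"y":0,"z":0,"twist":0}
    - {"gripper":0.6,"x":0,"y":0,"z":-40,"twist":0}
    - {"gripper":0.6,"x":0,"y":0,"z":-45,"twist":0}
    - {"gripper":0.6,"x":0,"y":0,"z":0,"twist":0}

```text
t: 6.35
tcp_pos: [0.5157, -0.3721, 0.1889]
ee_rot: [179.5, 0.6, 92.5]
force: [0.9, -0.1, 1.0]
opening: 0.0553
grasp_force: 0.0
```

Emit:
move_arm:
  targets:
    - {"gripper":0.65,"x":41.5,"y":-3,"z":0,"twist":0}
    - {"gripper":0.65,"x":41.5,"y":-3,"z":0,"twist":0}
    - {"gripper":0.65,"x":41.5,"y":-3,"z":0,"twist":0}
    - {"gripper":0.65,"x":41.5,"y":-3,"z":0,"twist":0}
    - {"gripper":0.65,"x":41.5,"y":-3,"z":0,"twist":0}

```text
t: 6.85
tcp_pos: [0.4878, -0.1607, 0.1803]
ee_rot: [180.0, -0.0, 92.5]
force: [0.4, 0.5, 0.9]
opening: 0.0598
grasp_force: 0.0
```

Emit:
move_arm:
  targets:
    - {"gripper":0.65,"x":41.5,"y":-3,"z":0,"twist":0}
    - {"gripper":0.65,"x":41.5,"y":-3,"z":0,"twist":0}
    - {"gripper":0.65,"x":0,"y":0,"z":30,"twist":0}
    - {"gripper":0.65,"x":0,"y":0,"z":30,"twist":0}
    - {"gripper":0.65,"x":0,"y":0,"z":0,"twist":0}

```text
t: 7.35
tcp_pos: [0.4754, -0.0779, 0.1166]
ee_rot: [-179.6, -0.2, 92.6]
force: [-1.1, 0.0, -0.4]
opening: 0.0599
grasp_force: 0.0
```

Emit:
move_arm:
  targets:
    - {"gripper":0.65,"x":0,"y":0,"z":0,"twist":0}

```text
t: 7.45
tcp_pos: [0.4785, -0.0796, 0.1207]
ee_rot: [-180.0, -0.0, 92.5]
force: [0.5, -0.8, -0.4]
opening: 0.0598
grasp_force: 0.0
```

Run:
```python
from h import *
s=r.observe();print(s["tcp_pos"])
c=r.read_camera("top");k=r.read_camera("scene")
A=cv2.resize(c["frame"][180:250,310:410,::-1],None,fx=4,fy=4,interpolation=2)
B=cv2.resize(k["frame"][141:221,270:360,::-1],None,fx=4,fy=4,interpolation=2)
P=np.zeros((340,780,3),np.uint8);P[:280,:400]=A;P[:320,410:770]=B;cv2.imwrite("pics/c4.png",P)
```

```text
[ 0.47847329 -0.07960203  0.120708  ]
```

View pics/c4.png

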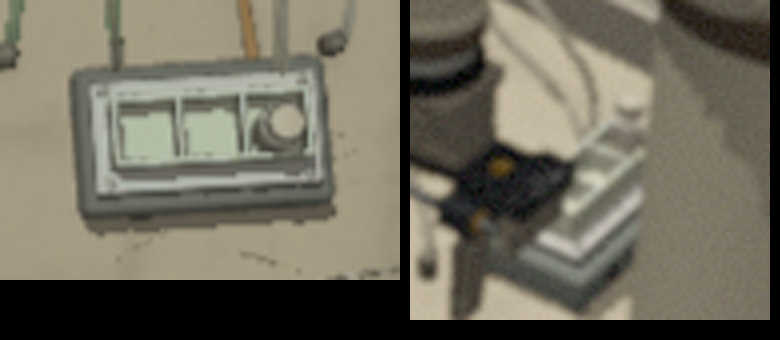

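The first vial stands upright in the -y end cell, with its cap at crop (289,122). The tool is now centred over vial a.

Emit:
move_arm:
  targets:
    - {"gripper":0.65,"x":0,"y":0,"z":42,"twist":0}
    - {"gripper":0.65,"x":0,"y":0,"z":42,"twist":0}
    - {"gripper":0.65,"x":0,"y":0,"z":0,"twist":0}
    - {"gripper":0,"x":0,"y":0,"z":0,"twist":0}
    - {"gripper":0,"x":0,"y":0,"z":0,"twist":0}

```text
t: 8.05
tcp_pos: [0.481, -0.0807, 0.0395]
ee_rot: [179.7, 0.1, 92.5]
force: [0.7, -0.5, -0.6]
opening: 0.0462
grasp_force: 0.0
```

Emit:
move_arm:
  targets:
    - {"gripper":0,"x":0,"y":0,"z":0,"twist":0}
    - {"gripper":0,"x":0,"y":0,"z":0,"twist":0}
    - {"gripper":0,"x":0,"y":0,"z":0,"twist":0}

```text
t: 8.35
tcp_pos: [0.4799, -0.0801, 0.0381]
ee_rot: [179.9, 0.1, 92.5]
force: [-0.8, 0.0, 6.0]
opening: 0.0265
grasp_force: 30.0
```

Emit:
move_arm:
  targets:
    - {"gripper":0,"x":0,"y":0,"z":-40,"twist":0}
    - {"gripper":0,"x":0,"y":0,"z":-40,"twist":0}
    - {"gripper":0,"x":0,"y":0,"z":-40,"twist":0}
    - {"gripper":0,"x":-41,"y":3.5,"z":0,"twist":0}
    - {"gripper":0,"x":-41,"y":3.5,"z":0,"twist":0}

```text
t: 8.85
tcp_pos: [0.4905, -0.1621, 0.1589]
ee_rot: [179.8, 0.1, 92.7]
force: [0.1, -0.5, 0.2]
opening: 0.0266
grasp_force: 30.0
```

Emit:
move_arm:
  targets:
    - {"gripper":0,"x":-41,"y":3,"z":0,"twist":0}
    - {"gripper":0,"x":-41,"y":3.5,"z":0,"twist":0}
    - {"gripper":0,"x":-41,"y":3,"z":0,"twist":0}
    - {"gripper":0,"x":-42,"y":3.5,"z":0,"twist":0}
    - {"gripper":0,"x":0,"y":0,"z":0,"twist":0}

```text
t: 9.35
tcp_pos: [0.5093, -0.3302, 0.1566]
ee_rot: [180.0, 0.1, 92.3]
force: [0.0, -0.0, -0.2]
opening: 0.0266
grasp_force: 30.0
```

Emit:
move_arm:
  targets:
    - {"gripper":0,"x":0,"y":0,"z":0,"twist":0}
    - {"gripper":0,"x":0,"y":0,"z":0,"twist":0}

```text
t: 9.55
tcp_pos: [0.5095, -0.3242, 0.1564]
ee_rot: [-180.0, -0.1, 92.6]
force: [-0.7, -0.5, -0.1]
opening: 0.0263
grasp_force: 30.0
```

Emit:
move_arm:
  targets:
    - {"gripper":0,"x":0,"y":1,"z":25,"twist":0}
    - {"gripper":0,"x":0,"y":0,"z":15,"twist":0}
    - {"gripper":0,"x":0,"y":0,"z":10,"twist":0}
    - {"gripper":0,"x":0,"y":0,"z":0,"twist":0}
    - {"gripper":0,"x":0,"y":0,"z":0,"twist":0}

```text
t: 10.05
tcp_pos: [0.5108, -0.3252, 0.1069]
ee_rot: [180.0, 0.0, 92.6]
force: [0.3, 0.0, -0.8]
opening: 0.0267
grasp_force: 30.0
```

Emit:
move_arm:
  targets:
    - {"gripper":0,"x":-1,"y":0,"z":8,"twist":0}
    - {"gripper":0,"x":0,"y":0,"z":4,"twist":0}
    - {"gripper":0,"x":0,"y":0,"z":0,"twist":0}
    - {"gripper":0.6,"x":0,"y":0,"z":0,"twist":0}
    - {"gripper":0.6,"x":0,"y":0,"z":0,"twist":0}

```text
t: 10.55
tcp_pos: [0.5107, -0.3265, 0.0947]
ee_rot: [180.0, 0.0, 92.5]
force: [-0.8, -0.5, 0.4]
opening: 0.0409
grasp_force: 0.0
```

Emit:
move_arm:
  targets:
    - {"gripper":0.6,"x":0,"y":0,"z":0,"twist":0}
    - {"gripper":0.6,"x":0,"y":0,"z":-40,"twist":0}
    - {"gripper":0.6,"x":0,"y":0,"z":-45,"twist":0}
    - {"gripper":0.6,"x":0,"y":0,"z":0,"twist":0}
    - {"gripper":0.6,"x":0,"y":0,"z":0,"twist":0}

```text
t: 11.05
tcp_pos: [0.5113, -0.3271, 0.1811]
ee_rot: [179.9, 0.1, 92.5]
force: [0.3, 0.4, -0.5]
opening: 0.055
grasp_force: 0.0
```

Emit:
move_arm:
  targets:
    - {"gripper":0.65,"x":43,"y":-9,"z":0,"twist":0}
    - {"gripper":0.65,"x":43,"y":-9,"z":0,"twist":0}
    - {"gripper":0.65,"x":43,"y":-9,"z":0,"twist":0}
    - {"gripper":0.65,"x":43,"y":-9,"z":0,"twist":0}
    - {"gripper":0.65,"x":43,"y":-9,"z":0,"twist":0}

```text
t: 11.55
tcp_pos: [0.4543, -0.1115, 0.1775]
ee_rot: [-179.8, -0.1, 92.5]
force: [1.0, 1.8, 0.5]
opening: 0.0597
grasp_force: 0.0
```

Emit:
move_arm:
  targets:
    - {"gripper":0.65,"x":43,"y":-9,"z":0,"twist":0}
    - {"gripper":0.65,"x":43,"y":-9,"z":0,"twist":0}
    - {"gripper":0.65,"x":42,"y":-9,"z":0,"twist":0}
    - {"gripper":0.65,"x":0,"y":0,"z":30,"twist":0}
    - {"gripper":0.65,"x":0,"y":0,"z":30,"twist":0}

```text
t: 12.05
tcp_pos: [0.4227, 0.0144, 0.1181]
ee_rot: [-180.0, 0.0, 92.7]
force: [-0.1, -0.2, -0.8]
opening: 0.0596
grasp_force: 0.0
```

Emit:
move_arm:
  targets:
    - {"gripper":0.65,"x":0,"y":0,"z":0,"twist":0}
    - {"gripper":0.65,"x":0,"y":0,"z":0,"twist":0}

```text
t: 12.25
tcp_pos: [0.4225, 0.0132, 0.1188]
ee_rot: [-179.8, -0.1, 92.5]
force: [0.7, -1.5, -0.2]
opening: 0.0597
grasp_force: 0.0
```

Emit:
move_arm:
  targets:
    - {"gripper":0.65,"x":-1,"y":2.5,"z":40,"twist":0}
    - {"gripper":0.65,"x":0,"y":0,"z":41,"twist":0}
    - {"gripper":0.65,"x":0,"y":0,"z":0,"twist":0}
    - {"gripper":0,"x":0,"y":0,"z":0,"twist":0}
    - {"gripper":0,"x":0,"y":0,"z":0,"twist":0}

```text
t: 12.75
tcp_pos: [0.4283, 0.0114, 0.0413]
ee_rot: [179.7, 0.1, 92.5]
force: [1.1, -0.4, 0.0]
opening: 0.0458
grasp_force: 0.0
```

Emit:
move_arm:
  targets:
    - {"gripper":0,"x":0,"y":0,"z":0,"twist":0}
    - {"gripper":0,"x":0,"y":0,"z":0,"twist":0}
    - {"gripper":0,"x":0,"y":0,"z":0,"twist":0}

```text
t: 13.05
tcp_pos: [0.4271, 0.0118, 0.0399]
ee_rot: [179.9, 0.0, 92.5]
force: [-1.0, 0.1, 6.3]
opening: 0.0269
grasp_force: 30.0
```

Emit:
move_arm:
  targets:
    - {"gripper":0,"x":0,"y":0,"z":-40,"twist":0}
    - {"gripper":0,"x":0,"y":0,"z":-40,"twist":0}
    - {"gripper":0,"x":0,"y":0,"z":-40,"twist":0}
    - {"gripper":0,"x":-43,"y":10,"z":0,"twist":0}
    - {"gripper":0,"x":-43,"y":10,"z":0,"twist":0}

```text
t: 13.55
tcp_pos: [0.4512, -0.0737, 0.1608]
ee_rot: [179.8, 0.1, 92.7]
force: [1.4, -0.2, -0.0]
opening: 0.0266
grasp_force: 29.9
```

Emit:
move_arm:
  targets:
    - {"gripper":0,"x":-43,"y":10,"z":0,"twist":0}
    - {"gripper":0,"x":-43,"y":10,"z":0,"twist":0}
    - {"gripper":0,"x":-43,"y":10,"z":0,"twist":0}
    - {"gripper":0,"x":-43,"y":10,"z":0,"twist":0}
    - {"gripper":0,"x":-41,"y":9,"z":0,"twist":0}

```text
t: 14.05
tcp_pos: [0.5084, -0.2854, 0.1586]
ee_rot: [180.0, -0.0, 92.5]
force: [0.5, -0.3, -1.2]
opening: 0.0271
grasp_force: 29.9
```

Emit:
move_arm:
  targets:
    - {"gripper":0,"x":0,"y":0,"z":0,"twist":0}
    - {"gripper":0,"x":0,"y":0,"z":0,"twist":0}
    - {"gripper":0,"x":0,"y":0,"z":0,"twist":0}

```text
t: 14.35
tcp_pos: [0.5079, -0.2822, 0.1584]
ee_rot: [-180.0, -0.1, 92.6]
force: [0.1, -0.2, -0.3]
opening: 0.0265
grasp_force: 29.9
```

Emit:
move_arm:
  targets:
    - {"gripper":0,"x":-2,"y":1,"z":25,"twist":0}
    - {"gripper":0,"x":0,"y":0,"z":15,"twist":0}
    - {"gripper":0,"x":0,"y":0,"z":10,"twist":0}
    - {"gripper":0,"x":0,"y":0,"z":0,"twist":0}
    - {"gripper":0,"x":0,"y":0,"z":0,"twist":0}

```text
t: 14.85
tcp_pos: [0.5095, -0.2852, 0.1089]
ee_rot: [180.0, 0.0, 92.6]
force: [1.8, 0.2, 0.5]
opening: 0.0267
grasp_force: 29.9
```

Emit:
move_arm:
  targets:
    - {"gripper":0,"x":0,"y":0,"z":8,"twist":0}
    - {"gripper":0,"x":0,"y":0,"z":4,"twist":0}
    - {"gripper":0,"x":0,"y":0,"z":0,"twist":0}
    - {"gripper":0.6,"x":0,"y":0,"z":0,"twist":0}
    - {"gripper":0.6,"x":0,"y":0,"z":0,"twist":0}

```text
t: 15.35
tcp_pos: [0.5094, -0.2856, 0.0968]
ee_rot: [180.0, 0.0, 92.5]
force: [0.2, 0.4, 0.6]
opening: 0.041
grasp_force: 0.0
```

Emit:
move_arm:
  targets:
    - {"gripper":0.6,"x":0,"y":0,"z":0,"twist":0}
    - {"gripper":0.6,"x":0,"y":0,"z":-40,"twist":0}
    - {"gripper":0.6,"x":0,"y":0,"z":-50,"twist":0}
    - {"gripper":0,"x":0,"y":0,"z":-30,"twist":0}
    - {"gripper":0,"x":0,"y":0,"z":0,"twist":0}

```text
t: 15.85
tcp_pos: [0.5119, -0.2876, 0.223]
ee_rot: [179.5, 0.4, 92.5]
force: [-0.1, -0.3, 0.2]
opening: 0.0411
grasp_force: 0.0
```

Emit:
move_arm:
  targets:
    - {"gripper":0,"x":45,"y":-4,"z":0,"twist":0}
    - {"gripper":0,"x":45,"y":-4,"z":0,"twist":0}
    - {"gripper":0,"x":45,"y":-4,"z":0,"twist":0}
    - {"gripper":0,"x":45,"y":-4,"z":0,"twist":0}
    - {"gripper":0,"x":45,"y":-4,"z":0,"twist":0}

```text
t: 16.35
tcp_pos: [0.4783, -0.0597, 0.2156]
ee_rot: [-179.9, -0.0, 92.5]
force: [-0.1, -0.1, 0.6]
opening: 0.0016
grasp_force: 0.0
```

Emit:
move_arm:
  targets:
    - {"gripper":0,"x":45,"y":-4,"z":0,"twist":0}
    - {"gripper":0,"x":45,"y":-4,"z":0,"twist":0}
    - {"gripper":0,"x":45,"y":-4,"z":0,"twist":0}
    - {"gripper":0,"x":0,"y":0,"z":0,"twist":0}
    - {"gripper":0,"x":0,"y":0,"z":0,"twist":0}

```text
t: 16.85
tcp_pos: [0.4609, 0.0732, 0.2159]
ee_rot: [-179.9, 0.0, 92.7]
force: [0.7, -0.1, -0.0]
opening: 0.0005
grasp_force: 0.0
```

Run:
```python
from h import *
print(r.observe()["tcp_pos"])
c=r.read_camera("top");k=r.read_camera("scene")
A=cv2.resize(c["frame"][180:250,310:410,::-1],None,fx=3.9,fy=3.9,interpolation=2)
D=cv2.resize(c["frame"][180:260,145:235,::-1],None,fx=3,fy=3,interpolation=2)
B=cv2.resize(k["frame"][250:330,155:245,::-1],None,fx=4,fy=4,interpolation=2)
P=np.zeros((530,780,3),np.uint8);P[:273,:390]=A;P[280:520,:270]=D;P[:320,410:770]=B;cv2.imwrite("pics/c5.png",P)
```

```text
[0.46086995 0.07323678 0.21586451]
```

View pics/c5.png

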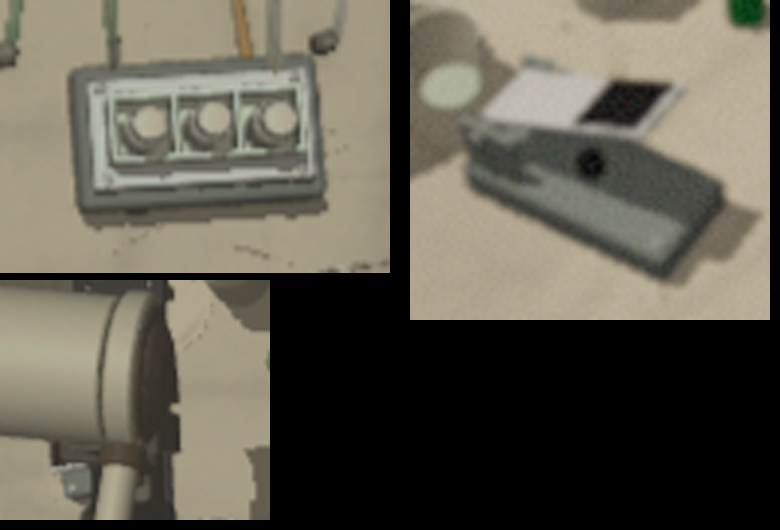

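All three vials stand upright in their cells. The released paddle is visible, with its tread centre at scene (209.4,275.2).

Run:
```python
from h import *
c=r.read_camera("top");s=r.read_camera("scene")
P=[k["intrinsics"]@np.c_[k["R"],k["t"]] for k in(c,s)]
X=cv2.triangulatePoints(*P,np.array((169.3,232.)),np.array((209.4,275.2))).ravel();print((X[:3]/X[3]*1000).round(1),proj(s,(.463,.1655,.108)))
```

```text
[462.8 165.5 106. ] [208.76065144 274.45226779]
```

Emit:
move_arm:
  targets:
    - {"gripper":0,"x":45,"y":-3,"z":0,"twist":-5.5}
    - {"gripper":0,"x":45,"y":-3,"z":0,"twist":0}
    - {"gripper":0,"x":0,"y":0,"z":0,"twist":0}
    - {"gripper":0,"x":0,"y":0,"z":0,"twist":0}

```text
t: 17.45
tcp_pos: [0.4473, 0.1612, 0.2165]
ee_rot: [-180.0, 0.0, 98.1]
force: [0.7, -0.5, 1.0]
opening: 0.0005
grasp_force: 0.0
```

Emit:
move_arm:
  targets:
    - {"gripper":0,"x":2,"y":6,"z":0,"twist":0}
    - {"gripper":0,"x":0,"y":0,"z":40,"twist":0}
    - {"gripper":0,"x":0,"y":0,"z":40,"twist":0}
    - {"gripper":0,"x":0,"y":0,"z":0,"twist":0}
    - {"gripper":0,"x":0,"y":0,"z":0,"twist":0}

```text
t: 17.95
tcp_pos: [0.4532, 0.1636, 0.137]
ee_rot: [-179.9, 0.0, 97.9]
force: [0.8, 0.0, 1.0]
opening: 0.0002
grasp_force: 0.0
```

Emit:
move_arm:
  targets:
    - {"gripper":0,"x":0,"y":0,"z":10,"twist":0}
    - {"gripper":0,"x":0,"y":0,"z":10,"twist":0}
    - {"gripper":0,"x":0,"y":0,"z":10,"twist":0}
    - {"gripper":0,"x":0,"y":0,"z":0,"twist":0}
    - {"gripper":0,"x":0,"y":0,"z":0,"twist":0}

```text
t: 18.45
tcp_pos: [0.4533, 0.1646, 0.107]
ee_rot: [179.9, 0.0, 98.0]
force: [-0.7, -0.8, 1.7]
opening: 0.0004
grasp_force: 1.0
```

Contact has begun at about the expected height. I'll press on to z = 70 mm.

Emit:
move_arm:
  targets:
    - {"gripper":0,"x":0,"y":0,"z":8,"twist":0}
    - {"gripper":0,"x":0,"y":0,"z":8,"twist":0}
    - {"gripper":0,"x":0,"y":0,"z":8,"twist":0}
    - {"gripper":0,"x":0,"y":0,"z":6,"twist":0}
    - {"gripper":0,"x":0,"y":0,"z":0,"twist":0}

```text
t: 18.95
tcp_pos: [0.4515, 0.1644, 0.0752]
ee_rot: [-179.8, -0.0, 98.0]
force: [-3.7, -0.1, 5.2]
opening: 0.0002
grasp_force: 2.6
```

Emit:
move_arm:
  targets:
    - {"gripper":0,"x":0,"y":0,"z":3,"twist":0}
    - {"gripper":0,"x":0,"y":0,"z":3,"twist":0}
    - {"gripper":0,"x":0,"y":0,"z":0,"twist":0}
    - {"gripper":0,"x":0,"y":0,"z":0,"twist":0}

```text
t: 19.35
tcp_pos: [0.452, 0.1645, 0.0705]
ee_rot: [-179.9, -0.0, 98.0]
force: [-4.8, -0.6, 6.3]
opening: 0.0005
grasp_force: 3.1
```

Emit:
move_arm:
  targets:
    - {"gripper":0,"x":0,"y":0,"z":0,"twist":0}
    - {"gripper":0,"x":0,"y":0,"z":0,"twist":0}

```text
t: 19.55
tcp_pos: [0.452, 0.1645, 0.0705]
ee_rot: [-179.9, -0.0, 98.1]
force: [-4.5, -1.0, 6.3]
opening: 0.0008
grasp_force: 3.0
```

Run:
```python
from h import *
s=r.observe();print(s["tcp_pos"],s["force"])
k=r.read_camera("scene");c=r.read_camera("top")
B=cv2.resize(k["frame"][240:330,155:255,::-1],None,fx=5,fy=5,interpolation=2)
D=cv2.resize(c["frame"][195:230,330:390,::-1],None,fx=4,fy=4,interpolation=2)
P=np.zeros((450,760,3),np.uint8);P[:450,:500]=B;P[:140,510:750]=D;cv2.imwrite("pics/c6.png",P)
```

```text
[0.45201832 0.16452247 0.07048687] [-4.45282733 -0.99169229  6.34992993]
```

View pics/c6.png

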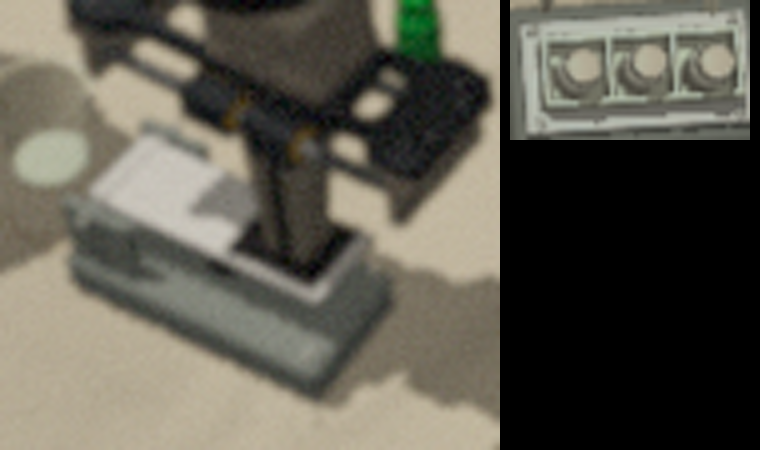

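The picture shows the paddle parallel to the box, with the closed tips on its tread at crop (295,250). The tip is at 70.5 mm with 6.3 N, both as given for level. All three vials are still upright in the carrier.

```bash
python3 -c "
from plant import r
print(r.hand_in())"
```

```text
the job is handed in; nothing more can be done
None
```

The job is handed in at about 20 s of robot time: the three vials stand upright, one per cell and released, and the closed fingertips are holding the paddle level (tip at 70.5 mm, 6.3 N); the hand-in call returned no verdict.

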